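Tighten the gland nut deep in the rinse pump

TASK

Take the long T-handled socket from its holder, lower it gently into the deep bore of the rinse pump, find the square nut at the bottom by feel and turn it clockwise until it is fully tight against its stop, without ramming the pump or forcing the nut once it has stopped. Then stand the socket tool back upright in its holder, let go, and leave the other things on the table alone.

Things in the scene. Friction and masses are not known exactly. Their poses are not given: they have to be found in the camera images.
- bore_mouth (a point): centre of the round mouth of the pump's straight deep bore, on its top face, 125 mm above the table; z up. Bore 43 mm across. On its axis at the bottom stands a square-headed nut. The nut's top is 74 to 86 mm below this point and the seat round its foot 16 mm lower; the exact depth and how the square lies (any yaw) are not measured: feel or see them.
- nut (a joint): how far the nut has been screwed in, rad: grows as it turns clockwise seen from above, by the angle turned; firm stop at 1.6 = tight. It does not rise or sink as it turns, and resists with about 0.14 N m. Square head 22 mm across flats, 16 mm tall, flat on top with sharp corners.
- tool_grip (a point): centre of the steel T-handle bar of the long socket tool: bar 100 mm long (x), 18 mm wide (y), 24 mm tall (z, pointing away from the socket, up when the tool stands). This point is 157 mm from the socket's mouth and 12 mm below the tool's top; 167 mm above the table while in the holder.
- socket_mouth (a point): centre of the open lower end of the tool's socket, on the tool's axis, axes as tool_grip. Square recess 24 mm across flats, 20 mm deep, its flats square to x and y: it fits the nut in four positions, 90 degrees apart, with about 0.09 rad of play either way. Socket 40 mm across, 32 mm long.
- tool: the whole steel socket tool, 169 mm long, 0.3 to 0.5 kg, shaft 18 mm across: origin at the centre of the socket's mouth, z up along the shaft to the T-handle, x along the handle bar. It starts standing in its holder.
- pump: the pump, bolted down; origin under its centre on the table, z up. Round aluminium body 84 mm across (94 mm at a collar near the top) on a 124 mm flange. +x: grey motor, 50 to 150 mm out, up to 109 mm tall; -x: pipe stub, to 71 mm out, up to 71 mm tall. All contact forces of the tool on it and the nut, added up, must stay under 40 N; a moment of 0.1 N m on the nut makes about 10 N.
- holder_floor (a point): centre of the floor of the round hole in the tool holder, a fixed white block 90 x 90 x 42 mm; z up. Hole 44 mm across, 32 mm deep, this point is 10 mm above the table. The tool stands in it, socket down, mouth on this floor.
- label_roll: roll of blank paper labels standing on its end: ring 80 mm across, 45 mm tall; origin at the middle of its underside; a bystander, leave it alone
- foam_tray: empty white foam tray 110 x 170 x 45 mm at the far edge; origin at the middle of its underside; a bystander, leave it alone
- spray: clear bottle 68 mm across, 170 mm tall; origin at the middle of its underside; a bystander, leave it alone
- bowl: small metal bowl 110 mm across, 45 mm tall; origin at the middle of its underside; a bystander, leave it alone
- spanner: flat dark spanner 180 mm long lying on the table; origin at the middle of its underside; a bystander, leave it alone
- spare_nut: loose spare square nut 22 x 22 x 14 mm lying on the table; origin at the middle of its underside; a bystander, leave it alone
- jar: glass jar 76 mm across, 100 mm tall; origin at the middle of its underside; a bystander, leave it alone

How it is judged:
On the way, in this order (a step that is already met when the one before it is completed fails the run):
1. the socket is down in the pump's bore, over the nut (z of socket_mouth in the frame of bore_mouth below -0.07 m and horizontal distance between socket_mouth and bore_mouth below 0.012 m), for 0.1 s.
2. the nut is turned to its stop with the socket in the bore (all of step 1 and value of joint nut above 1.52 rad), for 0.1 s.
At the end, for the whole second after the job is handed in: The nut is tight (within 0.08 rad of its stop) and the socket tool stands upright (within 0.1 rad) and still in its holder, its mouth within 6 mm of the hole floor's centre sideways and in height (value of joint nut above 1.52 rad and horizontal distance between socket_mouth and holder_floor below 0.006 m and z of socket_mouth in the frame of holder_floor below 0.006 m and angle between tool's own z axis and vertical below 0.1 rad and linear speed of tool below 0.02 m/s); the robot touches nothing.
It fails at once if the tool presses or pushes on the pump or its nut with more than 40 N in all (contact forces added up) (contact force between tool and pump above 40 N).
It fails at once if a bystander is moved by more than 40 mm (distance of any of label_roll, foam_tray, spray, bowl, spanner, spare_nut, jar from where it was at the start of the episode above 0.04 m).
It also fails if it takes over 72 s, if anything falls off the work surface, if the arm or the gripper's body presses on something with over 40 N, if the wrist force passes 120 N, or if a joint passes its speed limit or range.

ROBOT

A 7-joint arm with a two-finger parallel gripper is mounted at the origin on the work surface. World frame = base frame: x ahead of the robot, y to its left, z up, the work surface at z = 0. Lengths are in m, angles in rad, forces in N, time in s.
With the tool pointing down it reaches from about 0.425 to 0.825 m from the base axis. Payload 3.6 kg.
Tool frame: the origin (TCP) lies where the fingers leave the gripper's body, on its centre line; the fingertips stand 73 mm ahead of it and the grasp point (between the pads) lies 54 mm ahead of it; z points along the fingers, y is the line along which they close (so a half turn about z gives the same grasp; the last joint's range is limited). The gripper opens to 85 mm and grips with 20 to 120 N. Pads are 22 mm wide; open, the fingers measure 114 mm over their backs; the gripper's body (76 mm by 85 mm) begins 54 mm behind the grasp point. The pads swing forward as they close: fully open they stand 13 mm farther back than shut.
Start: joints at [1.29, 0.615, -0.013, 1.423, 0.008, 1.103, -0.04], TCP at [0.164, -0.629, 0.304] pointing down, gripper open.
Joint ranges: [-3.12, 3.12], [-0.3, 2.06], [-1.34, 1.32], [0.26, 2.42], [-1.36, 4.5], [0.01, 1.98], [-2.84, 2.84]. Speed limits (rad/s): [2.79, 2.79, 3.14, 3.14, 3.14, 3.14, 3.14].

INTERFACE

Orientations are given as a unit quaternion [x, y, z, w].
In Python, from station import arm, snapshot, camera_info, ticket gives the robot as it stands. Calls block until the motion is done:
- arm.movep(position, orientation): joint-space move of the TCP to a pose.
- arm.line_to(position, velocity=0.15, ori=None): straight line of the TCP; ori=None keeps the orientation; velocity is the mean speed in m/s.
- arm.move_j(angles): joint-space move.
- arm.move_gripper(opening, effort=None): opening from 0.0 (shut) to 1.0 (fully open); effort is the grip in N (None keeps the last); returns when the fingers have stopped.
- arm.pause(seconds).
- arm.ik(position, orientation): joint angles nearest the present ones, or None.
- snapshot(name): name is "scene" or "top"; returns the picture (400x640x3 uint8, blue, green, red); there is no depth.
- camera_info(name): a dict with "fx", "fy", "cx", "cy" (pixels), "dist_coeffs" ([k1, k2, p1, p2, k3] as OpenCV has them; the pictures are not rectified), "R" (3x3) and "t" (3): a world point X has camera coordinates R X + t. Camera axes: x right, y down, z forward; pixel columns grow to the right and rows downward; lengths in m; the calibration is good to about 2 mm. A picture is of the moment at which its call begins. camera_info takes no time and is no camera call.
A pose or a line that the arm cannot do raises arm.MotionError and nothing moves.
- ticket.finish_job(): hands the job in; it is judged then, once.
Readings, each from a call of its own:
- arm.read_time(): time.
- arm.read_joint_positions(): joint angles.
- arm.read_dq(): joint speeds.
- arm.read_effort(): joint torques, N m.
- arm.read_tool_pos(): TCP position.
- arm.read_eef_rot(): TCP orientation.
- arm.read_ft_force(): force on the tool from outside, world axes, zero at the start.
- arm.read_wrist_torque(): the same for the moment, N m.
- arm.read_opening(): opening from 0.0 (shut) to 1.0 (fully open).
- arm.read_finger_force(): force on a finger pad.
Only numpy, scipy, OpenCV 4.12 (cv2) and the standard library are available. Lean on these libraries where they do the work, as an engineer would, in place of code of your own. Each camera call takes 0.05 s, during which the arm holds its last target. There are 200 camera calls.

## Working session

There is one attempt and no reset: what is moved stays moved. The work goes in short steps, each a Python script; the robot and the scene stay as the last script left them, time stands still between calls to the robot, and variables do not carry over. Pictures are saved under pics/ and viewed, at most 10 in all, crops included, and the job is handed in when it is done.

```bash
ls; mkdir -p pics; python3 - <<'E'
from station import arm, snapshot, camera_info, ticket
import cv2
for n in("scene","top"):
    cv2.imwrite(f"pics/{n}0.png",snapshot(n)); print(n,camera_info(n))
print(arm.read_time(),arm.read_eef_rot(),arm.read_ft_force(),arm.read_wrist_torque(), arm.read_tool_pos())
E
```

```text
pics
scene {'fx': 466.03538734909444, 'fy': 466.03538734909444, 'cx': 325.7834042386257, 'cy': 206.73049757665217, 'dist_coeffs': array([0.03273357, 0.        , 0.        , 0.        , 0.        ]), 'R': array([[-0.80493427,  0.59335732,  0.00281366],
       [ 0.44185518,  0.60256156, -0.66459278],
       [-0.39603639, -0.53371027, -0.74720046]]), 't': array([ 0.47551579, -0.16477713,  1.52340107])}
top {'fx': 410.651200355573, 'fy': 410.651200355573, 'cx': 320.6389549267223, 'cy': 195.35281502517955, 'dist_coeffs': array([-0.09074305,  0.        ,  0.        ,  0.        ,  0.        ]), 'R': array([[-0.01620606, -0.99962455, -0.02209357],
       [-0.99082584,  0.01902063, -0.13379974],
       [ 0.13416974,  0.01972251, -0.99076208]]), 't': array([0.0154374 , 0.57405975, 1.25811708])}
0.1 [ 9.91891085e-01  1.27085526e-01 -1.72414885e-04 -1.14660854e-03] [-1.04566203 -0.49327537 -0.35927288] [-0.01900765  0.01551314  0.01175711] [ 0.16370374 -0.62851089  0.3028494 ]
```

View pics/scene0.png

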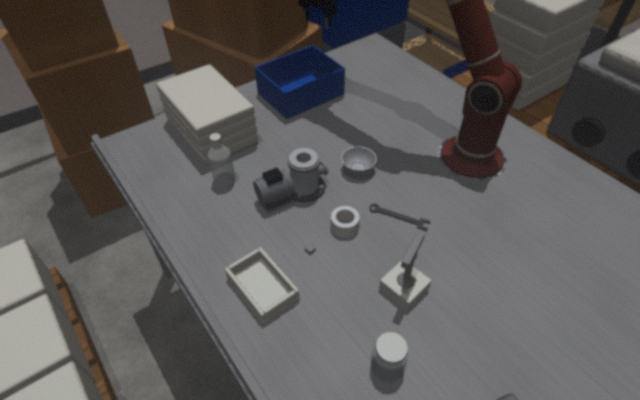

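View pics/top0.png

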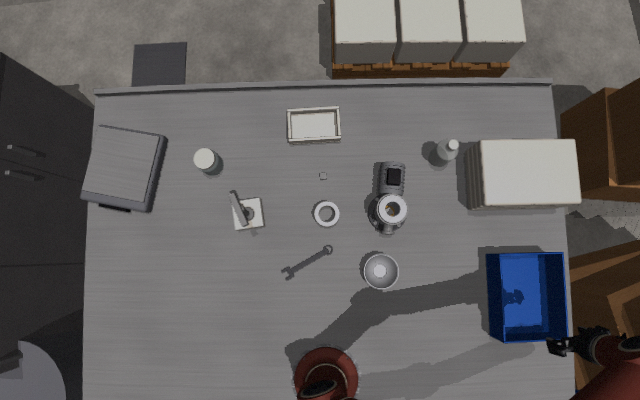

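The scene view shows the tool in its holder at about (410,265) and the pump mouth at (304,157). In the top view the T-bar is at (238,208), the holder at (248,214) and the pump mouth at (391,209). I'll take closer crops.

```bash
cat > h.py <<'E'
import numpy as np, cv2
from station import arm, snapshot, camera_info, ticket
def ray(n,uv):
    c=camera_info(n);K=np.array([[c['fx'],0,c['cx']],[0,c['fy'],c['cy']],[0,0,1]])
    p=cv2.undistortPoints(np.array([[uv]],float),K,c['dist_coeffs'])[0,0]
    return -c['R'].T@c['t'], c['R'].T@np.array([p[0],p[1],1.])
def onplane(n,uv,z):
    o,d=ray(n,uv); return o+d*(z-o[2])/d[2]
def proj(n,X):
    c=camera_info(n);K=np.array([[c['fx'],0,c['cx']],[0,c['fy'],c['cy']],[0,0,1]])
    return cv2.projectPoints(np.atleast_2d(np.array(X,float)),cv2.Rodrigues(c['R'])[0],c['t'],K,c['dist_coeffs'])[0][:,0]
def crop(im,u,v,w,h,s): return cv2.resize(im[v:v+h,u:u+w],None,fx=s,fy=s,interpolation=cv2.INTER_CUBIC)
E
python3 - <<'E'
from h import *
s=cv2.imread('pics/scene0.png');t=cv2.imread('pics/top0.png')
m=np.vstack([np.hstack([crop(t,215,175,66,50,6),crop(t,360,180,66,50,6)]),np.hstack([crop(s,374,226,66,82,4)[:, :].copy() if 0 else crop(s,374,228,66,80,6)[:, :], crop(s,271,130,66,80,6)])])
m=m[:,:]; m=cv2.resize(m,None,fx=.76,fy=.76); m=cv2.convertScaleAbs(m,alpha=1.5); print(m.shape); cv2.imwrite('pics/c1.png',m)
E
```

```text
(593, 602, 3)
```

View pics/c1.png

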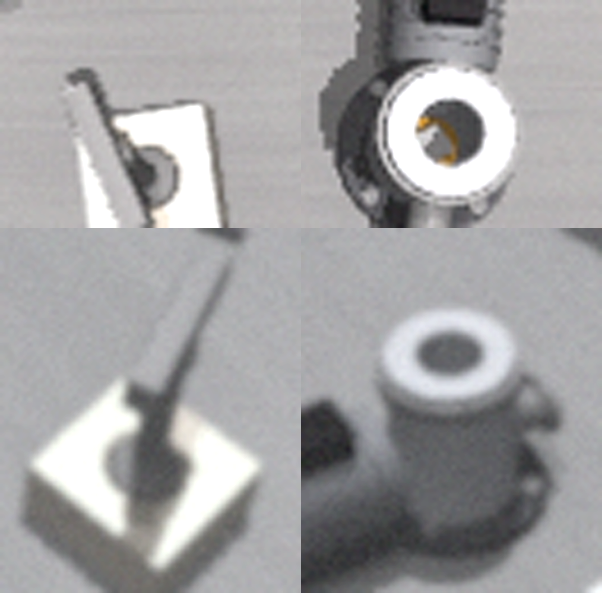

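```bash
python3 - <<'E'
from h import *
s=cv2.imread('pics/scene0.png');t=cv2.imread('pics/top0.png')
for n,im,(u,v,w,h),th in(("top",t,(372,190,42,40),150),("scene",s,(283,140,42,36),118)):
    g=cv2.cvtColor(im,6)[v:v+h,u:u+w]; m=(g>th).astype(np.uint8)
    k,l,st,ce=cv2.connectedComponentsWithStats(m); i=1+st[1:,4].argmax()
    c=max(cv2.findContours((l==i).astype(np.uint8),cv2.RETR_EXTERNAL,cv2.CHAIN_APPROX_NONE)[0],key=len)
    e=cv2.fitEllipse(cv2.convexHull(c)); uv=(e[0][0]+u,e[0][1]+v); print(n,e[1],uv,onplane(n,uv,.125))
m=np.hstack([crop(t,222,180,50,60,8),crop(s,380,220,50,60,8)]);cv2.imwrite('pics/c2.png',cv2.convertScaleAbs(m,alpha=1.4));print(m.shape)
E
```

```text
top (27.392375946044922, 27.621505737304688) (392.48938941955566, 208.586519241333) [ 0.51939472 -0.20636838  0.125     ]
scene (20.74091911315918, 30.0081787109375) (303.12952041625977, 156.44947624206543) [ 0.51852488 -0.20794198  0.125     ]
(480, 800, 3)
```

View pics/c2.png

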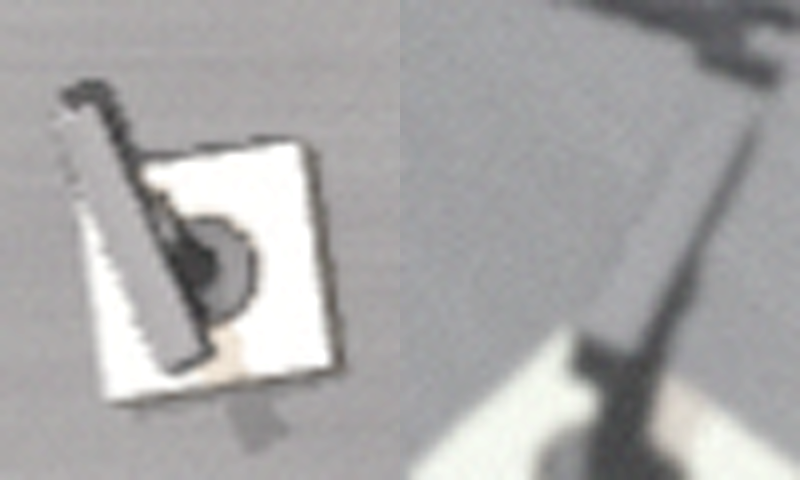

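```bash
python3 - <<'E'
from h import *
f=lambda p:(222+(p[0]+.5)/8-.5,180+(p[1]+.5)/8-.5)
P=[onplane("top",f(p),.179) for p in[(60,118),(105,102),(212,352),(168,372)]]
P=np.array(P);print(P.round(4)); print("bar c",P.mean(0)); d=(P[2]+P[3]-P[0]-P[1])/2;print(np.linalg.norm(d),np.arctan2(d[1],d[0]))
print("hole",onplane("top",f((204,270)),.042), onplane("top",f((202,271)),.042))
c=P.mean(0);c[2]=.179;u=d/np.linalg.norm(d);v=np.array([-u[1],u[0],0])
q=[c+a*.05*u+b*.009*v for a in(-1,1) for b in(-1,1)]
print(((proj("scene",q)-[380,220])*8+400*np.array([1,0])).round())
for yaw in (0,np.pi):
  a=np.arctan2(d[1],d[0]); print(arm.read_joint_positions())
from scipy.spatial.transform import Rotation as R
def Q(yx): # tool x-axis yaw
    return R.from_matrix(np.array([[np.cos(yx),np.sin(yx),0],[np.sin(yx),-np.cos(yx),0],[0,0,-1]]).T.T).as_quat()
for k in(0,np.pi):
  for b in (c,np.array([.519,-.207,0])):
    r=arm.ik([b[0],b[1],.32],Q(a+k)); print(k,None if r is None else np.round(r,2))
E
```

```text
[[0.5632 0.2627 0.179 ]
 [0.5687 0.2465 0.179 ]
 [0.4793 0.2076 0.179 ]
 [0.4725 0.2231 0.179 ]]
bar c [0.5209     0.23496988 0.179     ]
0.09826460101835087 -2.73060199266515
hole [0.5211091  0.23820475 0.042     ] [0.52072674 0.23899855 0.042     ]
[[617. 344.]
 [557. 317.]
 [755.  97.]
 [697.  73.]]
[ 1.28950006  0.615823   -0.01260211  1.42475103  0.00811511  1.10338812
 -0.04039647]
[ 1.28950006  0.615823   -0.01260211  1.42475103  0.00811511  1.10338812
 -0.04039647]
0 [ 0.18  0.71 -1.15  1.62  0.68  1.26  0.89]
0 [ 0.99  0.69 -1.15  1.65  0.66  1.24  1.69]
3.141592653589793 [-0.05  0.55 -0.66  1.62  0.36  1.1  -1.97]
3.141592653589793 [ 0.46  0.46 -0.18  1.67  0.09  1.02 -0.91]
```

```bash
cat >> h.py <<'E'
from scipy.spatial.transform import Rotation as Rot
def Q(y): # pointing down, tool x axis at yaw y; clockwise = y falling = q7 falling
    return Rot.from_matrix([[np.cos(y),np.sin(y),0],[np.sin(y),-np.cos(y),0],[0,0,-1]]).as_quat()
def st(m=''):
    print(m,'t',round(arm.read_time(),2),'p',np.round(arm.read_tool_pos(),4),'F',np.round(arm.read_ft_force(),1),'M',np.round(arm.read_wrist_torque(),2),flush=True)
E
python3 - <<'E'
from h import *
arm.move_j([-.424,.55,0,1.423,0,1.15,1.56]); st('over')
y=3.5526; c=(.521,.236)
arm.movep([*c,.33],Q(y)); st(); print(np.round(arm.read_joint_positions(),2))
arm.line_to([*c,.221],.12); st('down')
arm.move_gripper(0,80); arm.pause(.2); st('grip'); print(arm.read_opening(),arm.read_finger_force())
im=[cv2.resize(snapshot(n)[a:a+100,b:b+100],None,fx=4,fy=4) for n,a,b in(("top",165,190),("scene",200,360))]
cv2.imwrite('pics/g.png',np.hstack(im))
E
```

```text
over t 3.48 p [0.5877 0.2399 0.3456] F [ 0.8 -0.3 -0.9] M [-0.08 -0.03 -0.01]
 t 3.87 p [0.5205 0.2356 0.3303] F [ 0.7 -0.6  0.3] M [ 0.02 -0.01 -0.01]
[-0.46  0.47 -0.    1.62  0.    1.05  1.52]
down t 4.92 p [0.5216 0.2362 0.2217] F [ 0.2  0.6 -0.3] M [ 0.03 -0.03 -0.03]
grip t 5.75 p [0.5211 0.2365 0.2213] F [-0.5  1.   1.8] M [ 0.36  0.04 -0.05]
0.19665498222262287 78.89148138463497
```

View pics/g.png

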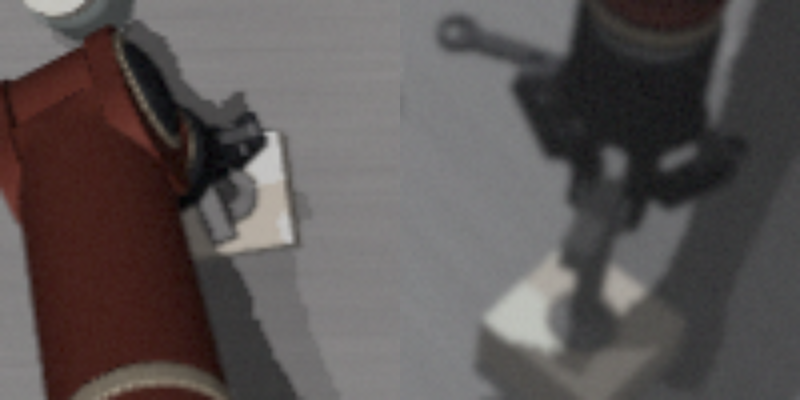

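The bar is gripped about at its centre. Next I lift it, carry it over to the bore and look from there.

```bash
python3 - <<'E'
from h import *
y=3.5526
arm.line_to([.521,.2365,.235],.05); st('lift1')
arm.line_to([.521,.2365,.40],.15); arm.pause(.2); st('lift')
arm.movep([.519,-.207,.40],Q(y)); arm.pause(.3); st('over bore'); print(np.round(arm.read_joint_positions(),2))
arm.line_to([.519,-.207,.36],.1); arm.pause(.2);st()
im=[cv2.resize(snapshot(n)[a:a+100,b:b+100],None,fx=4,fy=4) for n,a,b in(("top",150,340),("scene",75,260))]
cv2.imwrite('pics/b.png',np.hstack(im))
E
```

```text
lift1 t 6.28 p [0.5207 0.2356 0.2348] F [-0.5 -0.1 -4.4] M [-0.02  0.02 -0.02]
lift t 7.73 p [0.5208 0.2364 0.3992] F [ 0.2  0.2 -3.6] M [ 0.03  0.01 -0.03]
over bore t 9.66 p [ 0.5193 -0.2064  0.4   ] F [ 0.6  0.  -3.4] M [ 0.02  0.03 -0.02]
[ 0.24  0.39  0.15  1.54 -0.06  1.21  2.38]
 t 10.41 p [ 0.5194 -0.2072  0.3609] F [-0.1  0.1 -4.9] M [-0.    0.07  0.04]
```

View pics/b.png

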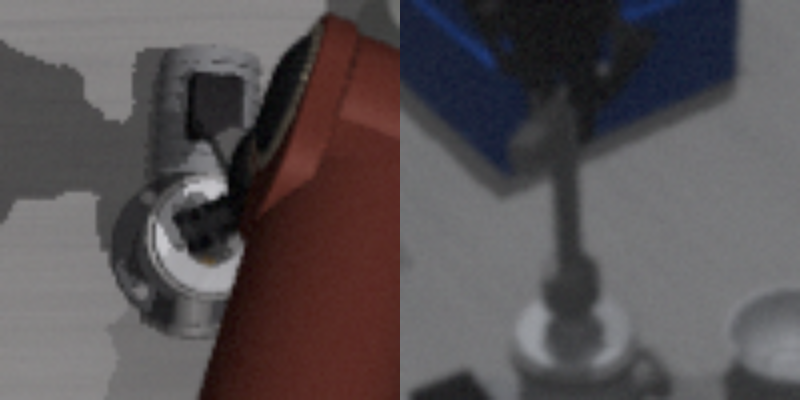

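```bash
cat >> h.py <<'E'
def F(n=4):
    a=[]
    for _ in range(n): a.append(np.r_[arm.read_ft_force(),arm.read_wrist_torque()]); arm.pause(.01)
    return np.mean(a,0)
def lower(x,y,z0,z1,step,b,dz=4,dl=5,v=.04,verbose=True):
    z=z0
    while z>z1+1e-6:
        z=max(z-step,z1); arm.line_to([x,y,z],v); f=F()-b
        if f[2]>dz or np.hypot(f[0],f[1])>dl: 
            st(f'contact zcmd {z:.4f} df {f.round(2)}'); return z
    st('reached'); return None
E
python3 - <<'E'
from h import *
p=proj("scene",[[.519,-.207,.150],[.519,-.207,.182],[.519,-.207,.250]]);print((p-[260,75])*4)
b=F(10);np.save('b.npy',b);print(b.round(2))
x,y=.519,-.207
lower(x,y,.36,.32,.002,b)
E
```

```text
[[171.524735   300.37474838]
 [169.94460549 265.44697491]
 [166.37475402 186.6883464 ]]
[ 0.03 -0.45 -3.8  -0.    0.01  0.  ]
reached t 16.26 p [ 0.519  -0.207   0.3199] F [ 0.3 -0.2 -3.9] M [-0.   -0.05 -0.04]
```

```bash
python3 - <<'E'
from h import *
b=np.load('b.npy');x,y=.519,-.207
if lower(x,y,.32,.268,.006,b,v=.06) is None: lower(x,y,.268,.24,.001,b,dz=3,v=.02)
E
```

```text
reached t 18.81 p [ 0.519  -0.2072  0.2679] F [-0.6  0.7 -4.1] M [-0.04 -0.   -0.  ]
reached t 26.74 p [ 0.5191 -0.2071  0.2401] F [-0.1  0.1 -3.7] M [-0.04  0.01 -0.02]
```

The socket slid past the nut's top without touching it, so it may already be over the nut. I'll feel for the seat, then test by turning clockwise in small steps.

```bash
cat >> h.py <<'E'
def turn(x,y,z,a,step,n,b,lim=.24,log=5):
    for i in range(n):
        a-=step; arm.movep([x,y,z],Q(a)); f=F(3)-b
        l=f[:2].copy(); m=np.hypot(*l)
        if m>2: x,y=np.array([x,y])+l*min(2e-4,5e-4/m)
        if i%log==log-1 or f[5]>lim or m>8: print(i,round(arm.read_time(),2),'a',round(a,3),np.round([x,y],4),f.round(2),flush=True)
        if f[5]>lim or m>15 or f[2]>12: break
    return x,y,a
E
python3 - <<'E'
from h import *
b=np.load('b.npy');x,y=.519,-.207
z=lower(x,y,.24,.236,.001,b,dz=3,v=.03)
z=.236 if z is None else z+.001
arm.line_to([x,y,z],.03); arm.move_gripper(0,30); st('grip')
x,y,a=turn(x,y,z,3.5526,.02,10,b,log=1)
np.save('s.npy',[x,y,z,a])
E
```

```text
contact zcmd 0.2390 df [-1.8   1.31  8.56  0.25  0.4  -0.02] t 27.02 p [ 0.5193 -0.2071  0.24  ] F [-1.9  1.9  3.9] M [0.25 0.36 0.02]
grip t 27.49 p [ 0.5191 -0.207   0.2401] F [-0.5 -0.1  1.4] M [ 0.12  0.2  -0.02]
0 27.77 a 3.533 [ 0.519 -0.207] [ 0.26  0.71  5.52  0.08  0.02 -0.02]
1 28.04 a 3.513 [ 0.519 -0.207] [ 0.24  0.58  5.22  0.04 -0.08 -0.  ]
2 28.32 a 3.493 [ 0.519 -0.207] [-0.67  1.07  5.66  0.04  0.04 -0.  ]
3 28.59 a 3.473 [ 0.519 -0.207] [-0.29  1.07  6.15  0.13  0.03  0.08]
4 28.87 a 3.453 [ 0.519 -0.207] [-0.71  1.4   5.86  0.17  0.07  0.08]
5 29.14 a 3.433 [ 0.519 -0.207] [-0.42  1.59  6.84  0.15  0.11  0.09]
6 29.42 a 3.413 [ 0.519 -0.207] [-0.5   1.73  7.08  0.18  0.13  0.09]
7 29.69 a 3.393 [ 0.519 -0.207] [-0.36  1.42  7.3   0.22  0.18  0.09]
8 29.97 a 3.373 [ 0.519 -0.207] [-0.87  0.89  7.73  0.21  0.21  0.11]
9 30.24 a 3.353 [ 0.519 -0.207] [-0.98  1.48  7.8   0.22  0.21  0.07]
```

```bash
python3 - <<'E'
from h import *
b=np.load('b.npy');x,y,z,a=np.load('s.npy')
z=.2425; arm.line_to([x,y,z],.03,ori=Q(a)); print(F()-b)
x,y,a=turn(x,y,z,a,.04,6,b,log=1,lim=.21)
np.save('s.npy',[x,y,z,a])
E
```

```text
[ 0.842331    0.26507553 -1.89202014 -0.03001567 -0.31066534  0.0819644 ]
0 30.8 a 3.313 [ 0.519 -0.207] [ 0.8   0.25 -3.62 -0.07 -0.32  0.04]
1 31.07 a 3.273 [ 0.519 -0.207] [ 0.69  0.41 -3.67 -0.06 -0.22  0.06]
2 31.35 a 3.233 [ 0.519 -0.207] [-0.14  0.1  -4.39 -0.03 -0.14  0.06]
3 31.62 a 3.193 [ 0.519 -0.207] [-0.05  0.07 -3.56 -0.01  0.03  0.06]
4 31.9 a 3.153 [ 0.519 -0.207] [-0.36  0.97 -3.34  0.06  0.07  0.04]
5 32.17 a 3.113 [ 0.519 -0.207] [-0.88  0.47 -3.66  0.04  0.15  0.03]
```

```bash
python3 - <<'E'
from h import *
b=np.load('b.npy');x,y,z,a=np.load('s.npy')
z=.2405; arm.line_to([x,y,z],.03); arm.pause(.1); print(F()-b,arm.read_opening(),arm.read_finger_force(), arm.read_tool_pos())
c=snapshot("scene")[75:175,250:370]; cv2.imwrite('pics/b2.png',cv2.convertScaleAbs(cv2.resize(c,None,fx=5,fy=5),alpha=1.6))
x,y,a=turn(x,y,z,a,.04,4,b,log=1,lim=.21); print(arm.read_opening())
np.save('s.npy',[x,y,z,a])
E
```

```text
[-2.02505991  1.27746622  2.93142876  0.26981518  0.5163081   0.06898246] 0.19699166107684948 80.21880319342017 [ 0.51909676 -0.20705472  0.24102359]
0 32.88 a 3.073 [ 0.5187 -0.2067] [-1.44  1.43  2.77  0.25  0.56  0.05]
1 33.16 a 3.033 [ 0.5187 -0.2067] [-1.15  0.6   3.33  0.14  0.47  0.05]
2 33.43 a 2.993 [ 0.5187 -0.2067] [-0.92  0.29  3.1   0.11  0.4   0.05]
3 33.71 a 2.953 [ 0.5187 -0.2067] [-1.05  0.6   3.16  0.09  0.44  0.03]
0.19802552210242913
```

View pics/b2.png

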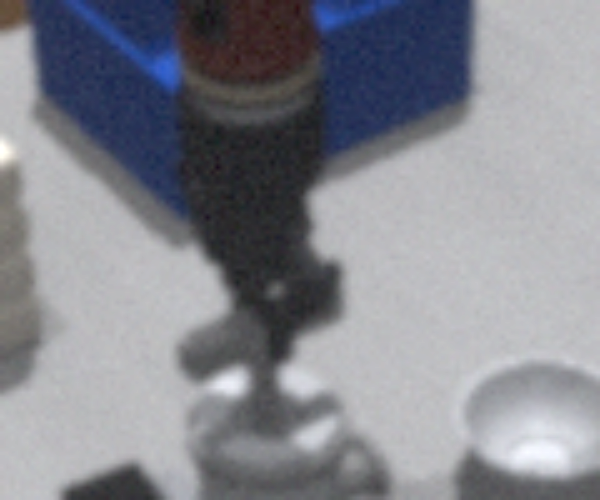

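```bash
python3 - <<'E'
from h import *
b=np.load('b.npy');x,y,z,a=np.load('s.npy')
x,y,a=turn(x,y,z,a,.04,21,b,log=3,lim=.2); 
np.save('s.npy',[x,y,z,a]); print(np.round(arm.read_joint_positions(),2))
E
```

```text
2 34.53 a 2.833 [ 0.5187 -0.2067] [-0.56  0.37  3.   -0.    0.45  0.04]
5 35.36 a 2.713 [ 0.5187 -0.2067] [-0.93  0.41  2.84  0.05  0.51  0.04]
8 36.18 a 2.593 [ 0.5187 -0.2067] [-1.7   0.6   1.85  0.05  0.62  0.01]
11 37.01 a 2.473 [ 0.518  -0.2062] [-1.65  1.15  1.81  0.06  0.53  0.05]
13 37.56 a 2.393 [ 0.518  -0.2062] [-0.96  0.12  0.99 -0.06  0.44  0.32]
[ 0.05  0.58  0.46  1.78 -0.33  0.85  1.48]
```

```bash
python3 - <<'E'
from h import *
b=np.load('b.npy');x,y,z,a=np.load('s.npy')
a+=.04; arm.movep([x,y,z],Q(a)); print((F()-b).round(2))
x,y,a=turn(x,y,z,a,.01,6,b,log=1,lim=.2); 
np.save('s.npy',[x,y,z,a]); print(arm.read_opening(),Rot.from_quat(arm.read_eef_rot()).as_matrix()[:2,0], np.cos(a),np.sin(a))
E
```

```text
[-0.57  0.12 -0.35 -0.08  0.26  0.02]
0 38.12 a 2.423 [ 0.518  -0.2062] [-0.59  0.24 -0.89 -0.11  0.23  0.05]
1 38.39 a 2.413 [ 0.518  -0.2062] [-0.73  0.2  -1.11 -0.14  0.25  0.18]
2 38.67 a 2.403 [ 0.518  -0.2062] [-0.43 -0.03 -1.11 -0.14  0.25  0.32]
0.19561910949898612 [-0.73945219  0.67320906] -0.7391474254426676 0.6735436759865511
```

```bash
python3 - <<'E'
from h import *
b=np.load('b.npy');x,y,z,a=np.load('s.npy')
for _ in range(3): arm.pause(.15); print((F(5)-b).round(3)[[2,5]])
a-=.004; arm.movep([x,y,z],Q(a)); print((F(6)-b).round(2), arm.read_time())
np.save('s.npy',[x,y,z,a])
E
```

```text
[-1.36   0.315]
[-1.715  0.302]
[-1.772  0.309]
[-0.68  0.11 -1.72 -0.15  0.26  0.41] 39.5417
```

The torque holds at 0.3–0.4 N m without relaxing, which means a firm stop. Before withdrawing, I'll compare the nut's starting yaw in the first top picture with what I felt. This costs no robot time.

```bash
python3 - <<'E'
from h import *
t=cv2.imread('pics/top0.png')
im=crop(t,380,196,26,26,22)
# overlay: predicted nut top square at z=.045, yaw .43 (red)
c=np.array([.519,-.207,.045])
for yaw,col in((.43,(0,0,255)),):
    q=[c+.0156*np.array([np.cos(yaw+np.pi/4+k*np.pi/2),np.sin(yaw+np.pi/4+k*np.pi/2),0]) for k in range(4)]
    cv2.polylines(im,[(((proj("top",q)-[380,196])+.5)*22).astype(np.int32)],True,col,1)
cv2.imwrite('pics/nut.png',im)
E
```

```text
(no output)
```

View pics/nut.png

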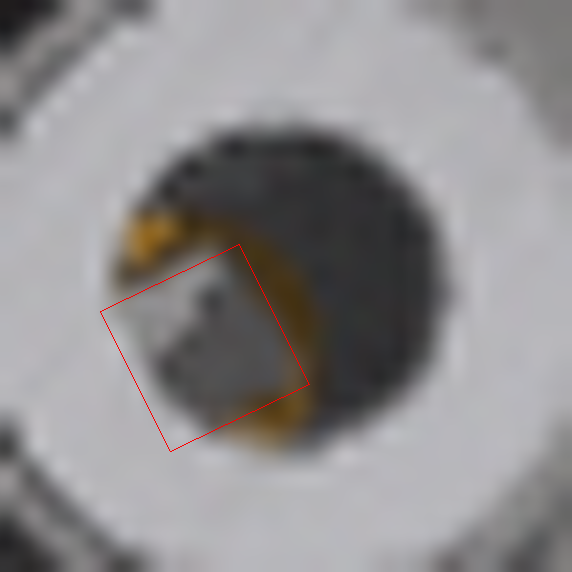

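The red square, the yaw I felt at engagement (0.43 rad), matches the nut's starting orientation at about (205,345) in the crop. So the socket did seat on the nut and turn it to its stop. I'll unload the socket, withdraw and check the nut again.

```bash
python3 - <<'E'
from h import *
b=np.load('b.npy');x,y,z,a=np.load('s.npy')
a+=.10; arm.movep([x,y,z],Q(a)); print((F()-b).round(2))
arm.line_to([x,y,.26],.05,ori=Q(a)); print((F()-b).round(2))
arm.line_to([x,y,.40],.15); st('out')
arm.movep([.521,.2365,.40],Q(3.5526)); arm.pause(.2); st('over holder'); print((F()-b).round(2))
t=snapshot("top"); cv2.imwrite('pics/top1.png',t); im=crop(t,380,196,26,26,22)
c=np.array([.519,-.207,.045])
for yaw in(.43-1.09,):
    q=[c+.0156*np.array([np.cos(yaw+np.pi/4+k*np.pi/2),np.sin(yaw+np.pi/4+k*np.pi/2),0]) for k in range(4)]
    cv2.polylines(im,[(((proj("top",q)-[380,196])+.5)*22).astype(np.int32)],True,(0,0,255),1)
cv2.imwrite('pics/nut2.png',im)
E
```

```text
[-0.46  0.57 -0.53  0.03  0.05 -0.01]
[ 0.08  0.76 -0.86  0.01 -0.01  0.02]
out t 41.48 p [ 0.5176 -0.2058  0.3988] F [ 0.5  0.3 -3.6] M [-0.05 -0.01 -0.01]
over holder t 43.31 p [0.5215 0.2352 0.4001] F [ 0.5 -0.1 -3.6] M [0.03 0.   0.03]
[ 0.09  0.41 -0.52  0.   -0.02 -0.01]
```

View pics/nut2.png

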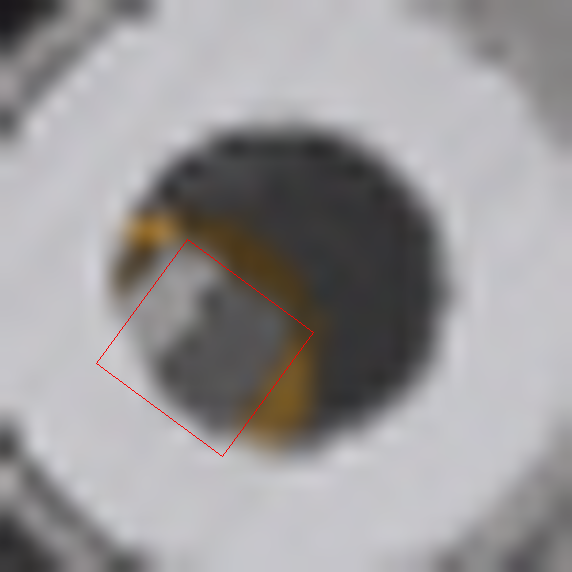

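The nut now lies at the predicted new yaw, its edges matching the square, so it turned about 1.1 rad to the stop. Now I'll put the tool back.

```bash
python3 - <<'E'
from h import *
b=np.load('b.npy'); c=(.521,.2365)
arm.line_to([*c,.262],.12); r=lower(*c,.262,.226,.006,b,v=.06)
if r is None:
    r=lower(*c,.226,.2185,.001,b,dz=3,v=.03)
np.save('r.npy',[r or 0])
E
```

```text
reached t 46.39 p [0.5208 0.2364 0.2256] F [ 0.7  0.3 -4.2] M [ 0.01 -0.03 -0.  ]
contact zcmd 0.2200 df [-1.88  0.05  9.31 -0.16  0.52 -0.02] t 48.09 p [0.5214 0.2367 0.2213] F [-1.5 -0.4  5.4] M [-0.19  0.48  0.01]
```

```bash
python3 - <<'E'
from h import *
c=(.521,.2365)
arm.line_to([*c,.2208],.03); arm.move_gripper(1.0,20); arm.pause(.2); st('open'); print(arm.read_opening(),arm.read_finger_force())
arm.line_to([*c,.25],.05); arm.line_to([*c,.36],.15)
arm.move_j([.3,.35,0,1.42,0,1.2,1.5]); arm.pause(.5); st('clear')
im=[cv2.resize(snapshot(n)[a:a+100,b:b+100],None,fx=4,fy=4) for n,a,b in(("top",165,190),("scene",210,360))]
cv2.imwrite('pics/end.png',np.hstack(im))
E
```

```text
open t 49.21 p [0.521  0.2365 0.2208] F [-0.3 -0.2  1. ] M [-0.01  0.    0.05]
1.0009205868339426 0.0
clear t 52.98 p [ 0.5605 -0.1961  0.4689] F [-0.2  0.6  0.3] M [ 0.09  0.12 -0.  ]
```

View pics/end.png

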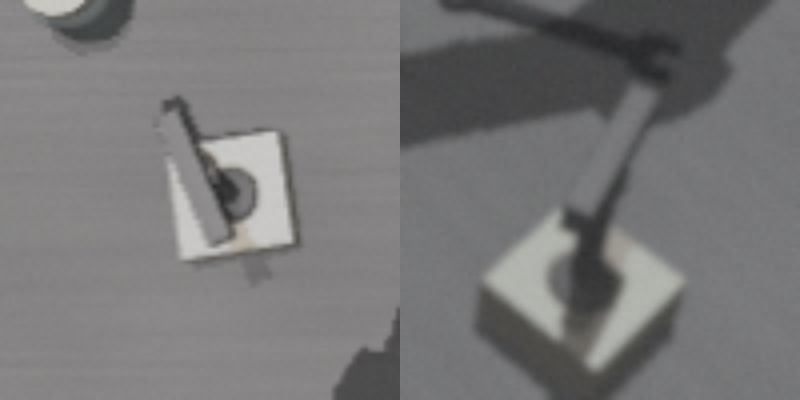

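The tool stands upright in its holder as it did at the start (bar at about (195,170) in the crop), and the gripper is clear of it.

```bash
python3 -c "
from h import *
print(ticket.finish_job())"
```

```text
the job is handed in; nothing more can be done
None
```

The job is handed in, though no verdict came back: the nut turned about 1.1 rad clockwise to a firm stop, and the tool is back upright in its holder with the gripper clear; my one doubt is the 40 N limit, because the last check at the stop read 0.41 N m, roughly 40 N by the stated conversion.

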